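# Steady the rocking caddy on the turntable tray

## Task

The square four-footed caddy in the middle of the round tray rocks, because two of its feet stand up on the tray's divider rib. Take it by its handle and turn it where it stands, about an eighth of a turn either way, so that its sides are square to the rib and all four feet stand steady on the tray itself, still in the middle with the rib passing under it. Do not pick it up off the tray, do not disturb the jar and the dish beside it, and let go when it is steady.

Things in the scene. Friction and masses are not known exactly. Their poses are not given: they have to be found in the camera images.
- caddy_grip (a point): White plastic caddy, 0.2 kg: 90 mm square plate (28 mm up) on four round feet 14 mm wide, 37 mm from the middle in x and y. Upright handle on the plate: 44 mm along x, 12 mm thick along y (grip across that), from 28 to 100 mm above the foot tips. Point: on the handle, 75 mm above the foot tips; z up. Tilted about 7 degrees at the start, handle about 45 degrees to the rib. Small cup beside handle.
- tray: Fixed round wooden tray (does not turn), 360 mm wide; origin at the middle of its underside, on the shelf. Flat top 22 mm above the origin. A straight dark wooden rib, 16 mm wide, 6 mm high and 346 mm long, crosses the middle of the top along the tray's x. z up. A 58 mm high aluminium canister also stands on it, 140 mm from the middle.
- jar_mid (a point): Capped brown pellet jar standing on the tray at one side of the rib, about 130 mm from the tray's middle, 64 mm in diameter and 85 mm high; the point is at its centre, 42 mm above its underside. To be left alone.
- dish_mid (a point): White ceramic dish standing on the tray at the other side of the rib, about 130 mm from the tray's middle, 76 mm in diameter and 26 mm high; the point is on its axis, 13 mm above its underside. To be left alone.
There are look-alikes about, which are no part of the job. What is shaped like the part that bears caddy_grip but red is not meant.

How it is judged:
By the outcome, as a careful person would: the job done as asked, in the order asked, and still so for the second after the job is handed in, with the robot touching nothing.
It also fails if it takes over 35 s, if anything falls off the work surface, if the arm or the gripper's body presses on something with over 40 N, if the wrist force passes 120 N, or if a joint passes its speed limit or range.

## Robot

A 6-joint arm with a two-finger parallel gripper is mounted at the origin on the work surface. World frame = base frame: x ahead of the robot, y to its left, z up, the work surface at z = 0. Lengths are in m, angles in rad, forces in N, time in s.
With the tool pointing down it reaches from about 0.275 to 0.85 m from the base axis. Payload 19 kg.
Tool frame: the origin (TCP) lies at the very end of the fingers, on their centre line; the grasp point (between the pads) lies 19 mm behind it (manip.grip_depth is the z of the grasp point in the tool frame, in m); z points along the fingers, x is the direction in which the jaws open and shut, and the axes are right-handed (so a half turn about z gives the same grasp; the last joint's range is limited). The gripper opens to 85 mm and grips with 20 to 120 N. Pads are 22 mm wide; open, the fingers measure 114 mm over their backs; the gripper's body (76 mm by 85 mm) begins 54 mm behind the grasp point. The pads swing forward as they close: fully open they stand 13 mm farther back than shut.
Start: joints at [-1.296, 0.15, 1.437, -0, 1.554, -0.134], TCP at [0.229, -0.528, 0.208] pointing down, gripper open.
Joint ranges: [-2.8, 2.8], [-0.68, 2.1], [0.12, 2.68], [-1.39, 4.53], [0.16, 2.79], [-2.81, 2.81]. Speed limits (rad/s): [1.89, 1.89, 2.22, 3.01, 3.01, 3.01].

## Interface

Orientations are given as a unit quaternion [x, y, z, w].
In Python, from cell import status, eyes, manip gives the robot as it stands.
- The arm moves only by the shell command python3 -m pendant 'ROWS'. ROWS is JSON, a list of rows, each an object of numbers: "x", "y", "z": the shift along the world's x, y, z normalised to -1 to 1, where 1 is 100 cm; "wx", "wy", "wz": the turn, a rotation vector about the world's x, y, z normalised to -1 to 1, where 1 is pi/2 rad; "hand": the gripper's target within -1 to 1 (shut at 1, half-way at 0, fully open at -1). In form: [{"x": .., "y": .., "z": .., "wx": .., "wy": .., "wz": .., "hand": ..}, ...]. A call has 1 to 5 rows; each row is the pose to reach, as a shift and turn from the pose commanded when the call began; what a row does not reach only later rows make up. A row lasts 1/10 s, in which the tool goes at most 50 mm and 8.59 degrees, less where a joint would pass 70% of its speed; a pose out of reach is approached as far as the arm can. A call with a number of a shift or a turn outside -1 to 1 is refused whole. A call with a gripper value outside its range is refused whole. The fingers move at their own pace and stop on an object; the grip force is fixed at half the most. Time passes only in rows, so rows that repeat a pose let the fingers close. It gives the time, the measured TCP pose, the force and the opening at its end, in the units of the state.
- status.sense(): the state, without advancing time (a new reading comes with each control period).
- eyes.grab_frame(name): name is "scene" or "top" or "wrist"; returns a dict with "img" (384x512x3 uint8, red, green, blue), "camera_matrix" (3x3 intrinsics, pixels), "R" (3x3) and "t" (3): a world point X has camera coordinates R X + t. Camera axes: x right, y down, z forward; pixel columns grow to the right and rows downward; lengths in m; the calibration is good to about 2 mm. A picture is of the moment at which its call begins. There is no depth.
- manip.hand_in(): hands the job in, once; it reports no verdict.
The state is a dict: "clock": time; "q": joint angles; "joint_vel": joint speeds; "tau": joint torques, N m; "tool_pos": TCP position; "eef_rot": TCP orientation; "ft_force": force on the tool from outside, world axes, zero at the start; "ft_torque": the same for the moment, N m; "gripper_width": finger opening in m.
Only numpy, scipy, OpenCV 4.12 (cv2) and the standard library are available. Lean on these libraries where they do the work, as an engineer would, in place of code of your own. Each camera call takes 0.05 s, during which the arm holds its last target. There are 200 camera calls.

## Working session

There is one attempt and no reset: what is moved stays moved. The work goes in short steps, Python scripts to look and compute and a shell command to move; the robot and the scene stay as the last step left them, time stands still between calls to the robot, and variables do not carry over. Pictures are saved under pics/ and viewed, about 8 in all and at most 12, crops included, and the job is handed in when it is done.

```bash
mkdir -p pics
cat > h.py <<'E'
import numpy as np, cv2
from cell import status, eyes, manip
def grab(n, save=None):
    f=eyes.grab_frame(n)
    if save: cv2.imwrite('pics/'+save, cv2.cvtColor(f['img'],cv2.COLOR_RGB2BGR))
    return f
def ray(f,u,v,z):
    K,R,t=[np.array(f[k]) for k in('camera_matrix','R','t')]
    d=R.T@np.linalg.solve(K,[u,v,1]); c=-R.T@t
    return c+d*(z-c[2])/d[2]
def proj(f,X):
    K,R,t=[np.array(f[k]) for k in('camera_matrix','R','t')]
    p=K@(R@np.array(X)+t); return p[:2]/p[2]
E
python3 - <<'E'
from h import *
a=grab('scene'); b=grab('top')
im=np.hstack([a['img'],b['img']])
np.savez('f0.npz',**{n+k:np.array(f[k]) for n,f in(('scene',a),('top',b)) for k in f})
cv2.imwrite('pics/scene0.png',a['img'][...,::-1]);cv2.imwrite('pics/top0.png',b['img'][...,::-1])
for f in (a,b): print(-np.array(f['R']).T@f['t'])
print(status.sense(), manip.grip_depth)
E
```

```text
[1.51436337 0.22922142 0.6529855 ]
[ 0.40997409 -0.0490929   1.14837319]
{'clock': 0.1, 'q': array([-1.29601672e+00,  1.50909792e-01,  1.43794761e+00,  2.02797039e-05,
        1.55380018e+00, -1.33974107e-01]), 'joint_vel': array([-7.36246757e-04,  2.32768874e-05, -1.27159444e-03, -3.09057042e-04,
       -9.41648657e-04, -1.85691006e-04]), 'tau': array([ 5.44767303e-03, -7.14379334e+01, -5.71795213e+01, -2.33747787e-04,
        7.07304804e-03, -1.00516522e-04]), 'tool_pos': array([ 0.22847833, -0.52739257,  0.20786041]), 'eef_rot': array([ 8.35902298e-01, -5.48878005e-01, -3.95415956e-04, -3.56747252e-04]), 'ft_force': array([ 0.13755367, -0.42149535, -0.3723147 ]), 'ft_torque': array([-0.01043975,  0.01859918,  0.01719696]), 'gripper_width': 0.08559872133360205} -0.0187
```

View pics/scene0.png

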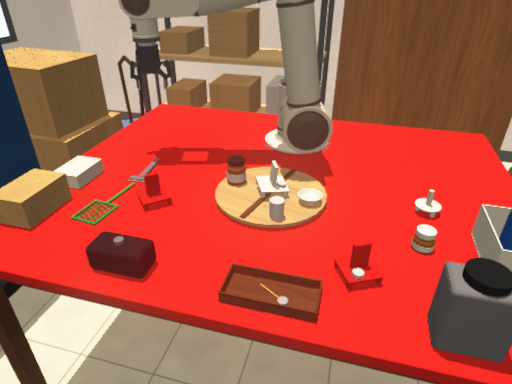

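View pics/top0.png

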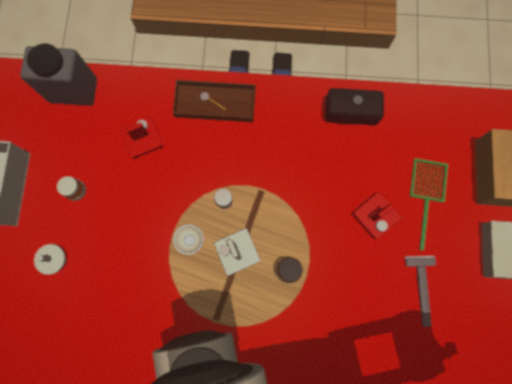

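Scene: the white caddy stands on the tray at about (272,183). Top: caddy at (237,251), jar (289,269), dish (188,240), canister (223,198).

Could be confused with it: red caddies at top (143,138) and (377,215), the white lidded knob at (49,259), and the dish at (188,240). The white square plate with a handle at top (237,251) is the one that fits. I'll check it in a close crop.

Run:
```python
from h import *
d=np.load('f0.npz'); F={n:{k:d[n+k] for k in('img','camera_matrix','R','t')} for n in('scene','top')}
t=cv2.resize(F['top']['img'][180:330,165:315],(600,600),interpolation=cv2.INTER_CUBIC)
s=cv2.resize(F['scene']['img'][145:225,210:330],(600,400),interpolation=cv2.INTER_CUBIC)
cv2.imwrite('pics/c_top.png',t[...,::-1]);cv2.imwrite('pics/c_scene.png',s[...,::-1])
f=F['top']; hsv=cv2.cvtColor(f['img'],cv2.COLOR_RGB2HSV)
# tray: not red; wood hue
m=cv2.inRange(hsv,(9,60,60),(28,255,255)); m[:170]=0; m[:,:150]=0;m[:,330:]=0
c=max(cv2.findContours(m,0,1)[0],key=cv2.contourArea)
e=cv2.fitEllipse(cv2.convexHull(c)); print('tray',e, ray(f,*e[0],.022))
rib=cv2.inRange(hsv,(0,60,20),(20,255,110)); rib[:185]=0;rib[325:]=0;rib[:,200:]&=255
for u,v in((261,192),(218,318),(289,269),(188,240),(223,198),(237,251)): print(u,v,ray(f,u,v,.028))
# white plate
w=cv2.inRange(hsv,(0,0,120),(180,70,255)); w[:,:212]=0; w[:222]=0;w[285:]=0;w[:,270:]=0
c=max(cv2.findContours(w,0,1)[0],key=cv2.contourArea)
r=cv2.minAreaRect(c); print('plate',r,[ray(f,*p,.055)[:2].round(3) for p in cv2.boxPoints(r)], ray(f,*r[0],.055))
```

```text
tray ((238.99032592773438, 255.38607788085938), (140.0392303466797, 141.33843994140625), 31.217954635620117) [0.48147106 0.00130261 0.022     ]
261 192 [ 0.64883979 -0.04379083  0.028     ]
218 318 [0.3248241  0.04097702 0.028     ]
289 269 [ 0.4557005  -0.12727785  0.028     ]
188 240 [0.51112919 0.13390658 0.028     ]
223 198 [0.62617479 0.05387821 0.028     ]
237 251 [0.49177628 0.00692171 0.028     ]
plate ((236.7008819580078, 251.7132568359375), (36.937740325927734, 36.264617919921875), 67.7509765625) [array([0.509, 0.067]), array([ 0.549, -0.014]), array([ 0.467, -0.054]), array([0.428, 0.026])] [0.48800127 0.00617589 0.055     ]
```

View pics/c_top.png

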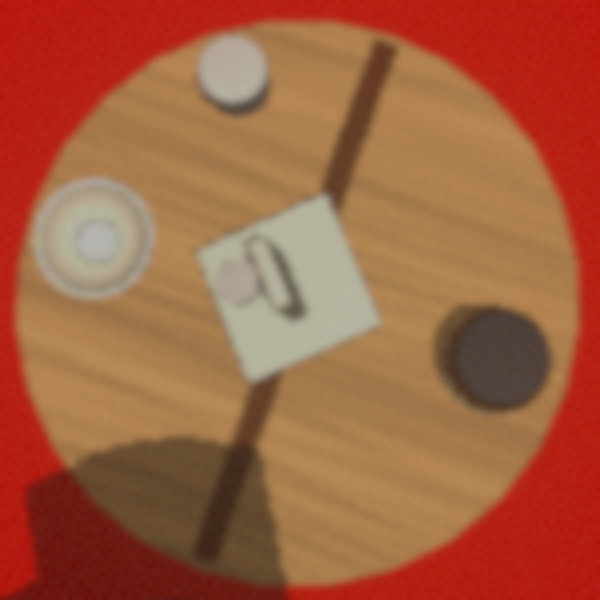

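View pics/c_scene.png

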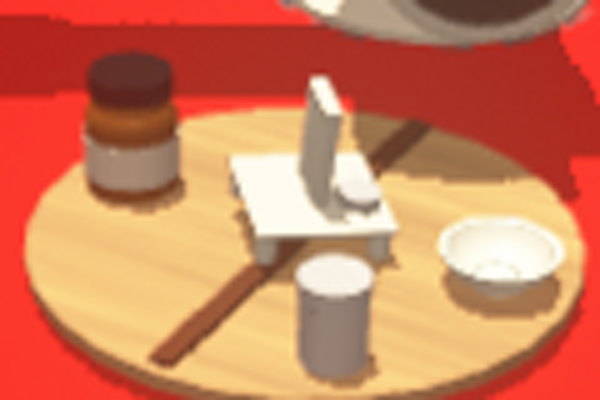

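The crop confirms the white caddy: handle at top (232,249) with the cup on its +y side. The handle lies about 41° from the rib. Next I move over it for a wrist view.

```bash
python3 -m pendant '[{"x":0.02,"y":0.04,"z":0.01,"hand":-1},{"x":0.04,"y":0.08,"z":0.02,"hand":-1},{"x":0.06,"y":0.12,"z":0.03,"hand":-1},{"x":0.08,"y":0.16,"z":0.04,"hand":-1},{"x":0.1,"y":0.2,"z":0.05,"hand":-1}]'
python3 -m pendant '[{"x":0.02,"y":0.04,"z":0.01,"hand":-1},{"x":0.04,"y":0.08,"z":0.02,"hand":-1},{"x":0.06,"y":0.12,"z":0.03,"hand":-1},{"x":0.08,"y":0.16,"z":0.03,"hand":-1},{"x":0.1,"y":0.2,"z":0.03,"hand":-1}]'
python3 -m pendant '[{"x":0.02,"y":0.04,"hand":-1},{"x":0.04,"y":0.08,"hand":-1},{"x":0.06,"y":0.13,"hand":-1},{"x":0.06,"y":0.13,"hand":-1},{"x":0.06,"y":0.13,"hand":-1}]'
python3 - <<'E'
from h import *
print(status.sense()['q'])
f=grab('wrist','w1.png'); g=grab('scene')
np.savez('f1.npz',**{n+k:np.array(x[k]) for n,x in(('wrist',f),('scene',g)) for k in x})
print(-np.array(f['R']).T@f['t'])
E
```

```text
[-1.29601672e+00  1.50909792e-01  1.43794761e+00  2.02797039e-05
  1.55380018e+00 -1.33974107e-01]
[ 0.2965359  -0.49944879  0.37357091]invalid input
invalid input
invalid input
```

View pics/w1.png

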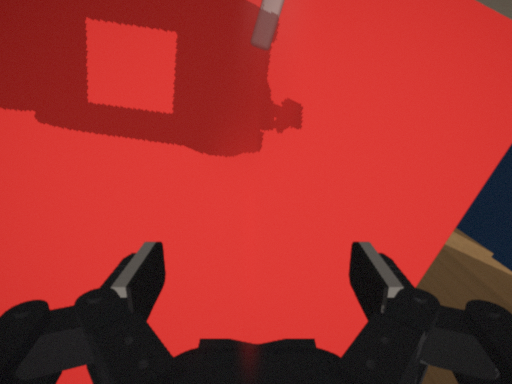

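The arm did not move; this wrist frame shows only the tabletop and the fingers at (150,270) and (370,270). Rows apparently need every field.

```bash
python3 -m pendant '[{"x":0.02,"y":0.04,"z":0.01,"wx":0,"wy":0,"wz":0,"hand":-1},{"x":0.04,"y":0.08,"z":0.02,"wx":0,"wy":0,"wz":0,"hand":-1},{"x":0.06,"y":0.12,"z":0.03,"wx":0,"wy":0,"wz":0,"hand":-1},{"x":0.08,"y":0.16,"z":0.04,"wx":0,"wy":0,"wz":0,"hand":-1},{"x":0.1,"y":0.2,"z":0.05,"wx":0,"wy":0,"wz":0,"hand":-1}]'
```

```text
clock: 0.7
tool_pos: [0.3289, -0.3259, 0.2587]
eef_rot: [0.836, -0.549, 0.0, -0.0]
ft_force: [1.4, 0.2, 0.2]
gripper_width: 0.0853
```

```bash
python3 -m pendant '[{"x":0.015,"y":0.045,"z":0.01,"wx":0,"wy":0,"wz":0,"hand":-1},{"x":0.03,"y":0.09,"z":0.02,"wx":0,"wy":0,"wz":0,"hand":-1},{"x":0.045,"y":0.135,"z":0.02,"wx":0,"wy":0,"wz":0,"hand":-1},{"x":0.06,"y":0.18,"z":0.02,"wx":0,"wy":0,"wz":0,"hand":-1},{"x":0.075,"y":0.225,"z":0.02,"wx":0,"wy":0,"wz":0,"hand":-1}]'
python3 -m pendant '[{"x":0.015,"y":0.04,"z":0,"wx":0,"wy":0,"wz":0,"hand":-1},{"x":0.025,"y":0.08,"z":0,"wx":0,"wy":0,"wz":0,"hand":-1},{"x":0.025,"y":0.08,"z":0,"wx":0,"wy":0,"wz":0,"hand":-1},{"x":0.025,"y":0.08,"z":0,"wx":0,"wy":0,"wz":0,"hand":-1}]'
python3 - <<'E'
from h import *
print(status.sense()['q'])
f=grab('wrist','w2.png'); g=grab('scene')
np.savez('f1.npz',**{n+k:np.array(x[k]) for n,x in(('wrist',f),('scene',g)) for k in x})
print(-np.array(f['R']).T@f['t'])
E
```

```text
clock: 1.2
tool_pos: [0.4036, -0.1007, 0.2786]
eef_rot: [0.836, -0.549, 0.0, -0.0]
ft_force: [1.1, -0.7, -0.2]
gripper_width: 0.0853
clock: 1.6
tool_pos: [0.4285, -0.0219, 0.2783]
eef_rot: [0.837, -0.548, -0.0, 0.0]
ft_force: [-0.3, 0.6, 0.5]
gripper_width: 0.0852
[-2.30967710e-01 -1.72871021e-01  1.61815329e+00 -1.16091117e-04
  1.69658578e+00  9.28594736e-01]
[0.49650715 0.00637191 0.44393557]
```

View pics/w2.png

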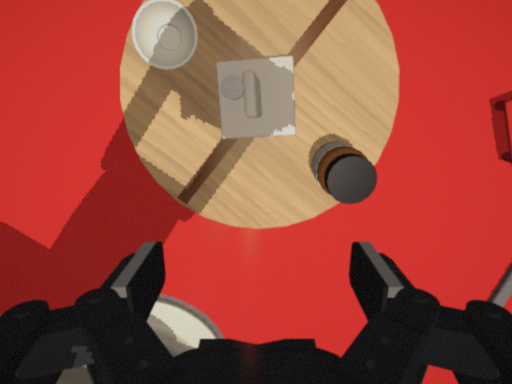

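Wrist view: plate corners near (218,62), (293,57), (295,134) and (222,137), handle top around (251,93), rib from (338,5) to (185,195). I'll enlarge for exact corners.

Run:
```python
from h import *
d=np.load('f1.npz')
a=cv2.resize(d['wristimg'][45:150,205:310],(480,480),interpolation=cv2.INTER_CUBIC)
s=cv2.resize(d['sceneimg'][155:215,245:297],(None or (312,360)),interpolation=cv2.INTER_CUBIC)
s=cv2.copyMakeBorder(s,0,120,0,0,0)
cv2.imwrite('pics/z.png',np.clip(np.hstack([np.clip(a*1.5,0,255).astype(np.uint8),s]),0,255)[...,::-1])
```

```text
(no output)
```

View pics/z.png

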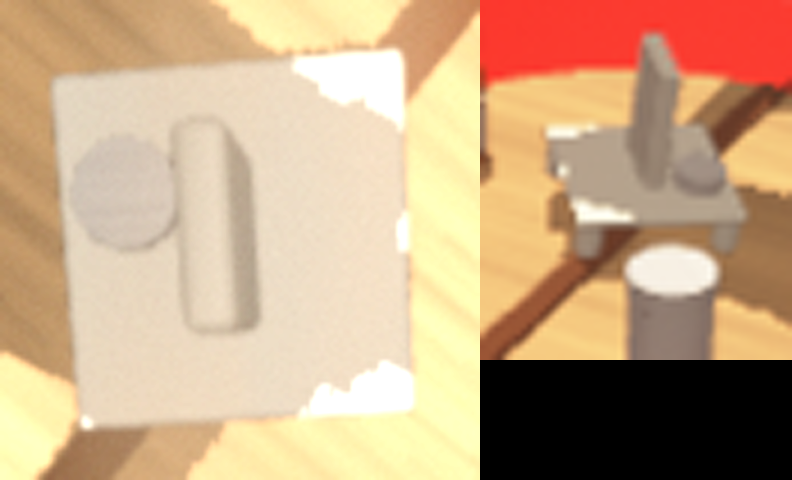

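Run:
```python
from h import *
from scipy.spatial.transform import Rotation as Ro
d=np.load('f1.npz'); F={n:{k:d[n+k] for k in('img','camera_matrix','R','t')} for n in('wrist','scene')}
f=F['wrist']
px=np.array([(53,75),(404,50),(412,410),(83,428),(178,119),(222,117),(234,331),(188,331)])/(480/105)+[204.6,44.6]
# caddy x: along image 'up', caddy y: image left
P=np.array([(45,45,28),(45,-45,28),(-45,-45,28),(-45,45,28),(22,6,100),(22,-6,100),(-22,-6,100),(-22,6,100)])/1e3
ok,rv,tv=cv2.solvePnP(P,px,f['camera_matrix'],None)
pr=cv2.projectPoints(P,rv,tv,f['camera_matrix'],None)[0][:,0]; print('res px',(pr-px).round(1).tolist())
R=f['R'].T@cv2.Rodrigues(rv)[0]; t=f['R'].T@(tv[:,0]-f['t'])
print('R',R.round(3),'t foot centre',t,'yaw',np.degrees(np.arctan2(R[1,0],R[0,0])))
print('grip pt',t+R@[0,0,.075],'handle top',t+R@[0,0,.1])
u=Ro.from_euler('z',-np.arctan2(R[1,0],R[0,0]))
# rib
a,b=ray(f,338,5,.028),ray(f,185,195,.028);print('rib',a,b,np.degrees(np.arctan2(*(a-b)[1::-1])))
g=F['scene'];top=t+R@[0,0,.1];print('scene top pred',proj(g,top),'meas',(275.2,164.7))
for c in P[:4]: print(proj(g,t+R@c)-[245,155])
for h in (.1,.12,.125): print(h,ray(g,275.2,164.7,h),ray(f,*px[4:].mean(0),h))
```

```text
res px [[0.3, 0.3], [-0.2, 0.1], [0.2, -0.1], [-0.4, -0.4], [-1.5, 0.3], [1.2, -0.2], [1.1, -0.3], [-0.8, 0.3]]
R [[ 0.891 -0.453  0.033]
 [ 0.447  0.887  0.113]
 [-0.08  -0.085  0.993]] t foot centre [0.48766554 0.00049469 0.02160858] yaw 26.641512438516045
grip pt [0.49015426 0.00893442 0.09609064] handle top [0.49098384 0.01174766 0.120918  ]
rib [ 0.62284337 -0.04227469  0.028     ] [0.33011463 0.04253334 0.028     ] -16.157116904104083
scene top pred [274.10100985 165.3293846 ] meas (275.2, 164.7)
[43.38081122 37.44572728]
[15.29767922 38.25810152]
[ 9.59665437 22.32841764]
[36.1541246  21.80985093]
0.1 [0.44545324 0.00560466 0.1       ] [0.4909717  0.01224798 0.1       ]
0.12 [0.48411285 0.01369228 0.12      ] [0.49129359 0.01190628 0.12      ]
0.125 [0.49377775 0.01571418 0.125     ] [0.49137406 0.01182086 0.125     ]
```

The PnP pose looks consistent. Tilt is 6.8° toward +y (perpendicular to the rib), handle yaw 26.6° and rib −16.2°, so the turn is −42.8°. The grip TCP is about (0.4896, 0.007, 0.0866). I'll approach along the tilted handle.

```bash
python3 -m pendant '[{"x":0.03,"y":0.015,"z":-0.03,"wx":-0.036,"wy":0.01,"wz":0.017,"hand":-1},{"x":0.061,"y":0.03,"z":-0.06,"wx":-0.072,"wy":0.021,"wz":0.034,"hand":-1},{"x":0.061,"y":0.03,"z":-0.1,"wx":-0.072,"wy":0.021,"wz":0.034,"hand":-1},{"x":0.061,"y":0.03,"z":-0.12,"wx":-0.072,"wy":0.021,"wz":0.034,"hand":-1},{"x":0.061,"y":0.03,"z":-0.12,"wx":-0.072,"wy":0.021,"wz":0.034,"hand":-1}]'
python3 -m pendant '[{"x":0,"y":0,"z":-0.02,"wx":0,"wy":0,"wz":0,"hand":-1},{"x":0,"y":0,"z":-0.04,"wx":0,"wy":0,"wz":0,"hand":-1},{"x":0,"y":0,"z":-0.06,"wx":0,"wy":0,"wz":0,"hand":-1},{"x":0,"y":0,"z":-0.072,"wx":0,"wy":0,"wz":0,"hand":-1},{"x":0,"y":0,"z":-0.072,"wx":0,"wy":0,"wz":0,"hand":-1}]'
python3 -m pendant '[{"x":0,"y":0,"z":0,"wx":0,"wy":0,"wz":0,"hand":0.2},{"x":0,"y":0,"z":0,"wx":0,"wy":0,"wz":0,"hand":0.4}]'
```

```text
clock: 2.2
tool_pos: [0.4882, 0.0063, 0.1556]
eef_rot: [0.848, -0.526, 0.015, 0.057]
ft_force: [1.2, 0.2, 0.3]
gripper_width: 0.0854
clock: 2.7
tool_pos: [0.4893, 0.0066, 0.0862]
eef_rot: [0.848, -0.526, 0.017, 0.056]
ft_force: [0.1, 0.0, 0.3]
gripper_width: 0.0852
clock: 2.9
tool_pos: [0.4902, 0.0071, 0.0877]
eef_rot: [0.849, -0.526, 0.018, 0.056]
ft_force: [-0.5, -0.4, -0.2]
gripper_width: 0.0591
```

```bash
python3 -m pendant '[{"x":0,"y":0,"z":0,"wx":0,"wy":0,"wz":0,"hand":0.6},{"x":0,"y":0,"z":0,"wx":0,"wy":0,"wz":0,"hand":0.6},{"x":0,"y":0,"z":0,"wx":0,"wy":0,"wz":0,"hand":0.7},{"x":0,"y":0,"z":0,"wx":0,"wy":0,"wz":0,"hand":0.7},{"x":0,"y":0,"z":0,"wx":0,"wy":0,"wz":0,"hand":1}]'
python3 -m pendant '[{"x":0,"y":0,"z":0,"wx":0,"wy":0,"wz":0,"hand":1},{"x":0,"y":0,"z":0,"wx":0,"wy":0,"wz":0,"hand":1},{"x":0,"y":0,"z":0,"wx":0,"wy":0,"wz":0,"hand":1},{"x":0,"y":0,"z":0,"wx":0,"wy":0,"wz":0,"hand":1}]'
```

```text
clock: 3.4
tool_pos: [0.4896, 0.0075, 0.0865]
eef_rot: [0.849, -0.525, 0.017, 0.056]
ft_force: [0.3, 1.7, 2.9]
gripper_width: 0.0106
clock: 3.8
tool_pos: [0.4896, 0.0074, 0.0865]
eef_rot: [0.849, -0.525, 0.017, 0.056]
ft_force: [0.0, 2.1, 4.8]
gripper_width: 0.0105
```

The handle is gripped (10.5 mm opening). I'll turn about world z in two steps, keeping the tilt, so the low foot stays on the tray.

```bash
python3 -m pendant '[{"x":0.0005,"y":-0.0002,"z":0,"wx":0,"wy":0,"wz":-0.05,"hand":1},{"x":0.0011,"y":-0.0005,"z":0,"wx":0,"wy":0,"wz":-0.1,"hand":1},{"x":0.0016,"y":-0.0008,"z":0,"wx":0,"wy":0,"wz":-0.16,"hand":1},{"x":0.0022,"y":-0.0011,"z":0,"wx":0,"wy":0,"wz":-0.222,"hand":1},{"x":0.0022,"y":-0.0011,"z":0,"wx":0,"wy":0,"wz":-0.222,"hand":1}]'
python3 -m pendant '[{"x":0.0005,"y":-0.0005,"z":0,"wx":0,"wy":0,"wz":-0.065,"hand":1},{"x":0.001,"y":-0.001,"z":0,"wx":0,"wy":0,"wz":-0.13,"hand":1},{"x":0.0015,"y":-0.0015,"z":0,"wx":0,"wy":0,"wz":-0.19,"hand":1},{"x":0.002,"y":-0.002,"z":0,"wx":0,"wy":0,"wz":-0.253,"hand":1},{"x":0.002,"y":-0.002,"z":0,"wx":0,"wy":0,"wz":-0.253,"hand":1}]'
python3 - <<'E'
from h import *
from scipy.spatial.transform import Rotation as Ro
s=status.sense();M=Ro.from_quat(s['eef_rot']).as_matrix();print(M.round(3),s['tool_pos'],s['ft_force'],s['q'])
y=np.radians(-16.2-90);x=np.array([np.cos(y),np.sin(y),0]);z=np.array([0,0,-1]);T=np.c_[x,np.cross(z,x),z]
print('rows w',Ro.from_matrix(T@M.T).as_rotvec()/(np.pi/2),'shift',np.array([.4875,.0003,.081])-s['tool_pos'])
E
```

```text
clock: 4.3
tool_pos: [0.4918, 0.006, 0.0861]
eef_rot: [0.744, -0.665, 0.007, 0.059]
ft_force: [0.9, -0.2, -0.1]
gripper_width: 0.0107
clock: 4.8
tool_pos: [0.4938, 0.004, 0.0862]
eef_rot: [-0.599, 0.798, 0.004, -0.059]
ft_force: [0.7, -0.0, -1.4]
gripper_width: 0.0103
[[-0.275 -0.956 -0.099]
 [-0.957  0.282 -0.063]
 [ 0.088  0.077 -0.993]] [0.49376078 0.00403154 0.08615963] [ 0.67748599 -0.0397733  -1.44557429] [-0.09680067  0.1305747   1.71846655 -0.07389426  1.38597354  1.77423733]
rows w [ 0.0403983  -0.06324414  0.00032807] shift [-0.00626078 -0.00373154 -0.00515963]
```

```bash
python3 -m pendant '[{"x":-0.0015,"y":-0.001,"z":-0.0011,"wx":0.01,"wy":-0.016,"wz":0,"hand":1},{"x":-0.003,"y":-0.002,"z":-0.0022,"wx":0.02,"wy":-0.032,"wz":0,"hand":1},{"x":-0.0045,"y":-0.003,"z":-0.0033,"wx":0.03,"wy":-0.047,"wz":0,"hand":1},{"x":-0.006,"y":-0.0037,"z":-0.0045,"wx":0.04,"wy":-0.063,"wz":0,"hand":1},{"x":-0.006,"y":-0.0037,"z":-0.0045,"wx":0.04,"wy":-0.063,"wz":0,"hand":1}]'
python3 -m pendant '[{"x":0,"y":0,"z":-0.001,"wx":0,"wy":0,"wz":0,"hand":1},{"x":0,"y":0,"z":-0.001,"wx":0,"wy":0,"wz":0,"hand":1}]'
python3 - <<'E'
from h import *
f=grab('scene'); g=grab('wrist')
s=cv2.resize(f['img'][145:225,210:330],(780,520),interpolation=cv2.INTER_CUBIC)
cv2.imwrite('pics/s3.png',s[...,::-1])
E
```

```text
clock: 5.3
tool_pos: [0.487, 0.0002, 0.0819]
eef_rot: [-0.6, 0.8, -0.0, 0.001]
ft_force: [0.5, -0.1, -0.8]
gripper_width: 0.0106
clock: 5.5
tool_pos: [0.4879, 0.0005, 0.081]
eef_rot: [-0.6, 0.8, -0.0, -0.0]
ft_force: [-0.8, 0.2, 0.6]
gripper_width: 0.0106
```

View pics/s3.png

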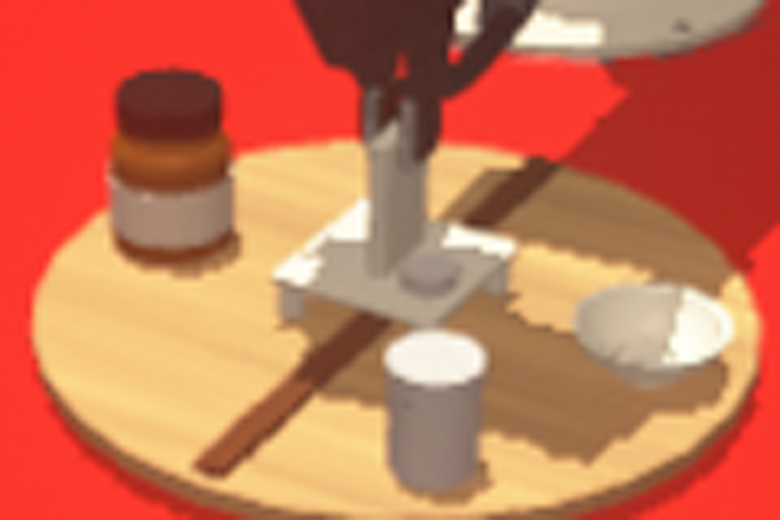

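The caddy at (395,260) is square to the rib, with the rib passing under it. The jar and dish are in place. I'll lower gently until there is contact force, so the release is drop-free.

```bash
for i in 1 2 3 4; do python3 -c "
from cell import status
import sys; sys.exit(0 if status.sense()['ft_force'][2]<4 else 1)" && python3 -m pendant '[{"x":0,"y":0,"z":-0.0005,"wx":0,"wy":0,"wz":0,"hand":1},{"x":0,"y":0,"z":-0.0005,"wx":0,"wy":0,"wz":0,"hand":1},{"x":0,"y":0,"z":-0.0005,"wx":0,"wy":0,"wz":0,"hand":1}]' | grep -E 'tool_pos|force'; done
```

```text
tool_pos: [0.4882, 0.0006, 0.0808]
ft_force: [-1.0, 0.1, 6.8]
```

```bash
python3 -m pendant '[{"x":0,"y":0,"z":0,"wx":0,"wy":0,"wz":0,"hand":0.6},{"x":0,"y":0,"z":0,"wx":0,"wy":0,"wz":0,"hand":0.4},{"x":0,"y":0,"z":0,"wx":0,"wy":0,"wz":0,"hand":0.2},{"x":0,"y":0,"z":0,"wx":0,"wy":0,"wz":0,"hand":0},{"x":0,"y":0,"z":0,"wx":0,"wy":0,"wz":0,"hand":0}]'
python3 -m pendant '[{"x":0,"y":0,"z":0.02,"wx":0,"wy":0,"wz":0,"hand":0},{"x":0,"y":0,"z":0.05,"wx":0,"wy":0,"wz":0,"hand":0},{"x":0,"y":0,"z":0.09,"wx":0,"wy":0,"wz":0,"hand":0},{"x":0,"y":0,"z":0.13,"wx":0,"wy":0,"wz":0,"hand":-1},{"x":0,"y":0,"z":0.17,"wx":0,"wy":0,"wz":0,"hand":-1}]'
python3 -m pendant '[{"x":-0.03,"y":-0.02,"z":0.02,"wx":0,"wy":0,"wz":0,"hand":-1},{"x":-0.06,"y":-0.02,"z":0.02,"wx":0,"wy":0,"wz":0,"hand":-1},{"x":-0.08,"y":-0.02,"z":0.02,"wx":0,"wy":0,"wz":0,"hand":-1},{"x":-0.08,"y":-0.02,"z":0.02,"wx":0,"wy":0,"wz":0,"hand":-1}]'
python3 - <<'E'
from h import *
g=grab('wrist');f=grab('scene')
np.savez('f2.npz',**{n+k:np.array(x[k]) for n,x in(('wrist',g),('scene',f)) for k in x})
a=np.vstack([cv2.resize(f['img'][145:225,210:330],(288,192),interpolation=cv2.INTER_CUBIC),np.zeros((192,288,3),np.uint8)])
cv2.imwrite('pics/w4.png',np.hstack([g['img'],a])[...,::-1])
E
```

```text
clock: 6.4
tool_pos: [0.4877, 0.0006, 0.0803]
eef_rot: [-0.6, 0.8, -0.0, -0.0]
ft_force: [-0.2, -0.2, -1.0]
gripper_width: 0.0429
clock: 6.9
tool_pos: [0.4874, 0.0007, 0.252]
eef_rot: [-0.6, 0.8, -0.0, -0.0]
ft_force: [1.1, -0.6, -0.1]
gripper_width: 0.0706
clock: 7.3
tool_pos: [0.4062, -0.0194, 0.2711]
eef_rot: [-0.6, 0.8, -0.001, 0.0]
ft_force: [1.0, -0.8, -0.4]
gripper_width: 0.085
```

View pics/w4.png

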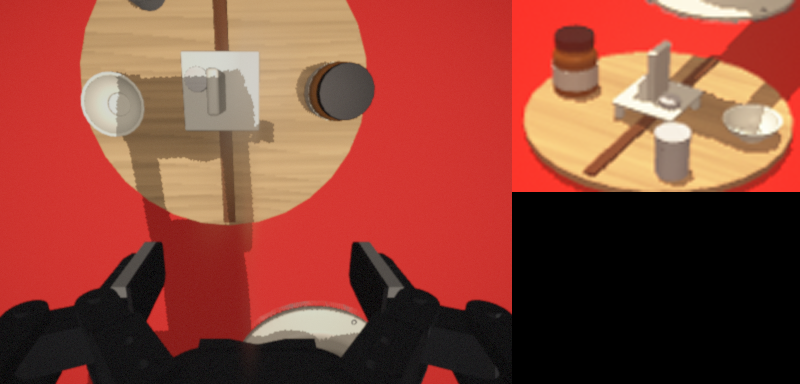

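The caddy (182–259, 52–130) is aligned with the rib (220,0)→(229,220). I'll take one close crop to check level and position by PnP.

Run:
```python
from h import *
d=np.load('f2.npz')
a=cv2.resize(d['wristimg'][40:145,170:275],(525,525),interpolation=cv2.INTER_CUBIC)
cv2.imwrite('pics/z2.png',a[...,::-1])
```

```text
(no output)
```

View pics/z2.png

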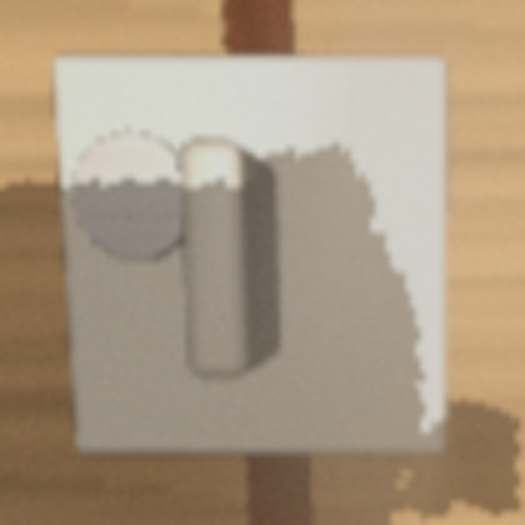

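Run:
```python
from h import *
d=np.load('f2.npz'); f={k:d['wrist'+k] for k in('camera_matrix','R','t')}
px=np.array([(56,58),(446,58),(443,451),(78,452),(184,138),(243,138),(247,377),(188,378)])/5+[169.6,39.6]
P=np.array([(45,45,28),(45,-45,28),(-45,-45,28),(-45,45,28),(22,6,100),(22,-6,100),(-22,-6,100),(-22,6,100)])/1e3
ok,rv,tv=cv2.solvePnP(P,px,f['camera_matrix'],None)
pr=cv2.projectPoints(P,rv,tv,f['camera_matrix'],None)[0][:,0]; print('res',abs(pr-px).max())
R=f['R'].T@cv2.Rodrigues(rv)[0]; t=f['R'].T@(tv[:,0]-f['t'])
print('t',t,'yaw',np.degrees(np.arctan2(R[1,0],R[0,0])),'up',R[:,2])
a,b=ray(f,220.5,3,.028),ray(f,229.3,215,.028);print('rib',a,b,np.degrees(np.arctan2(*(a-b)[1::-1])))
e=f; d1=np.load('f1.npz')
# tray rim fit
hsv=cv2.cvtColor(d['wristimg'],cv2.COLOR_RGB2HSV); m=cv2.inRange(hsv,(8,40,40),(30,255,255)); 
h=cv2.convexHull(max(cv2.findContours(m,0,1)[0],key=cv2.contourArea))[:,0]
h=h[(h[:,1]>8)]; w=np.array([ray(f,*p,.022)[:2] for p in h]); s=np.linalg.lstsq(np.c_[2*w,np.ones(len(w))],(w**2).sum(1),rcond=None)[0]
print('tray ctr',s[:2],'r',np.sqrt(s[2]+s[:2]@s[:2]))
# static check: scene difference around jar and dish, before/after
for n,(r0,r1,c0,c1) in dict(jar=(152,190,222,252),dish=(185,212,296,326)).items():
    g=[cv2.Canny(q['sceneimg'][r0:r1,c0:c1],80,160).astype(np.float32) for q in (np.load('f0.npz'),d)]
    print(n,cv2.phaseCorrelate(*g))
```

```text
res 0.7648188559045366
t [ 4.88586533e-01 -2.42164066e-04  1.57705600e-02] yaw -16.610040761669843 up [ 5.26290707e-03 -8.12956454e-04  9.99985820e-01]
rib [ 0.58238458 -0.02886806  0.028     ] [0.33019797 0.04118563 0.028     ] -15.524499748640123
tray ctr [ 0.48644021 -0.00091925] r 0.17887262852124713
jar ((0.0063532558910068815, -0.05017628405673946), 0.9365451125303904)
dish ((0.3500177275361569, 0.49893180338519016), 0.6273626395213752)
```

```bash
python3 -c "
from cell import manip; print(manip.hand_in())"
```

```text
the job is handed in; nothing more can be done
None
```

I turned the caddy about 43° by its handle. It now stands square to the rib, level and near the middle of the tray with the rib passing under it. I then let go, backed the arm off and handed the job in at about 7.5 s.

To do it, I gripped the tilted handle along its own axis and turned it about the vertical with the low foot kept on the tray. I then levelled it, lowered it until I felt 7 N of contact and released.

Last checks, from the wrist camera after release:
- **Level:** it leans about 0.3°, against 6.8° at the start.
- **Square to the rib:** the caddy reads −16.6° and the rib −15.5° to −16.2°, so they agree within about 1°.
- **Centred:** it is about 2 mm from the tray centre measured in the same image. The top camera's earlier tray centre disagrees by 5 mm in x.
- **Height:** the camera fit put the feet about 6 mm lower than the tray top. I put this down to depth error, since the contact height matched what I expected within 0.2 mm.
- **Jar and dish:** the jar's image is unchanged. The dish showed an apparent shift of about half a pixel; the arm's shadow lay across it and nothing touched it.

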